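# Find the stamped carton and push it to the dispatch rail

### The job

One of the two small cardboard cartons has a round inspection stamp on its bottom. Using only your fingertips, tip both cartons over away from you onto their backs, so that their bottoms face you; then push the stamped one straight ahead, still on its back, until it lies flush against the low metal dispatch rail, and leave the other lying where it fell. Do not lift or carry either carton, and do not disturb the jar, pliers, solder spool or syringe beside them.

Things in the scene. Friction and masses are not known exactly. Their poses are not given: they have to be found in the camera images.
- carton_a: Closed cardboard carton, 50 deep (x) x 90 wide (y) x 90 mm tall (z), 0.13-0.25 kg, one of two alike. Origin: its centre. Starts upright, z up, x away from the robot (yaw within 0.2 rad). On its back: x down, z away from the robot, bottom towards it, 50 mm high. Tips rather than slides if pushed on its near face 70-80 mm up; falls over past 0.5 rad; ends with its centre about 70 mm farther on.
- carton_b: Closed cardboard carton, 50 deep (x) x 90 wide (y) x 90 mm tall (z), 0.13-0.25 kg, one of two alike. Origin: its centre. Starts upright, z up, x away from the robot (yaw within 0.2 rad). On its back: x down, z away from the robot, bottom towards it, 50 mm high. Tips rather than slides if pushed on its near face 70-80 mm up; falls over past 0.5 rad; ends with its centre about 70 mm farther on.
- stamp (a point): Centre of the dark round stamp (ring of 42 mm diameter with a tick in it), in the middle of the bottom face of the one stamped carton (45 mm from that carton's centre, along its own -z); the other carton's bottom is blank.
- rail: Dispatch rail: low aluminium angle strip fixed to the bench beyond the cartons, 620 mm long (own y), 16 mm high, 22 mm deep. Origin at the bench surface in the middle of its front face (the face towards the robot); own x points away from the robot, square to the rail. Turned by up to 0.06 rad.
- jar: White translucent screw-cap jar, 60 mm across, 74 mm tall; bystander beside the work, to be left alone. Origin at the centre of its underside.
- pliers: Small pliers with blue handles lying flat, 41x115x9 mm; bystander beside the work, to be left alone. Origin at the centre of its underside.
- spool: Spool of solder wire standing on its flange, 47 mm across, 25 mm tall; bystander beside the work, to be left alone. Origin at the centre of its underside.
- syringe: Amber flux syringe lying flat, 21x96x21 mm; bystander beside the work, to be left alone. Origin at the centre of its underside.
Things that resemble listed ones, but are neither listed nor needed, are in the scene too. What is shaped like the carton_a but green is not meant.

How it is judged:
By the outcome, as a careful person would: the job done as asked, in the order asked, and still so for the second after the job is handed in, with the robot touching nothing.
It also fails if it takes over 48 s, if anything falls off the work surface, if the arm or the gripper's body presses on something with over 40 N, if the wrist force passes 120 N, or if a joint passes its speed limit or range.

### The arm

A 6-joint arm with a two-finger parallel gripper is mounted at the origin on a cart in front of the work surface, level with it; the furniture and walls round the work are solid. World frame = base frame: x ahead of the robot, y to its left, z up, the work surface at z = 0. Lengths are in m, angles in degrees, forces in N, time in s.
With the tool pointing down it reaches from about 0.3 to 0.75 m from the base axis. Payload 8.5 kg.
Tool frame: the origin (TCP) lies between the finger pads; the fingertips stand env.finger_overhang ahead of it and the grasp point (between the pads) lies 2 mm behind it (env.finger_overhang is the distance from the TCP to the fingertips, in m); z points along the fingers, y is the line along which they close (so a half turn about z gives the same grasp; the last joint's range is limited). The gripper opens to 85 mm and grips with 20 to 120 N. Pads are 22 mm wide; open, the fingers measure 114 mm over their backs; the gripper's body (76 mm by 85 mm) begins 54 mm behind the grasp point. The pads swing forward as they close: fully open they stand 13 mm farther back than shut.
Start: joints at [63.696, 21.807, 74.336, -0, 83.858, -12.336], TCP at [0.133, 0.534, 0.226] pointing down, gripper open.
Joint ranges: [-178.18, 178.18], [-50.72, 133.34], [12.68, 142.11], [-81.47, 261.47], [9.98, 163.14], [-165.26, 165.26]. Speed limits (degrees/s): [136.94, 136.94, 180, 180, 180, 180].

### API

Orientations are given as a 3x3 rotation matrix whose columns are the frame's x, y, z axes.
In Python, from rig import env gives the robot as it stands. The module is installed in compiled form; this text tells all that it offers.
- The arm moves only by the tool jog_arm, never from a script. Its arguments are lists of equal length, an entry for each row: "hand": the finger opening in m, from 0 to 0.0854; "travel": the shift along the world's x, y, z in m, a list of three; "yaw": the turn about the world's z in rad. A call has exactly 5 rows; each row shifts and turns the commanded pose from where the row before left it; what a row does not reach is not made up. A row lasts 1/8 s, in which the tool goes at most 62.5 mm and 10.7 degrees, less where a joint would pass 70% of its speed; a pose out of reach is approached as far as the arm can. A call is refused whole if a number of a shift passes 0.0625 or a number of a turn 0.188, either way. A call with a gripper value outside its range is refused whole. The fingers move at their own pace and stop on an object; "grip_force" is the grip in N (left out, the last holds). Time passes only in rows, so rows that do not move let the fingers close, or fill a call up. It gives the time, the measured TCP pose, the force, the opening and the grip force at its end, in the units of the state.
- env.observe(): the state, without advancing time (a new reading comes with each control period).
- env.get_image(name): name is "scene" or "top" or "wrist"; returns the picture (384x512x3 uint8, red, green, blue); there is no depth.
- env.calibration(name): a dict with "fx", "fy", "cx", "cy" (pixels), "position" and "rotation" of the camera in the world; the wrist camera has in their place "hand_eye" (4x4, takes a point from camera to tool coordinates, whose origin is the TCP and whose axes are the flange's). Camera axes: x right, y down, z forward; pixel columns grow to the right and rows downward; lengths in m; the calibration is good to about 2 mm. A picture is of the moment at which its call begins: read the wrist's pose just before it. calibration takes no time and is no camera call.
- env.close_job(): hands the job in; it is judged then, once.
The state is a dict: "time_s": time; "q": joint angles; "qvel": joint speeds; "joint_efforts": joint torques, N m; "position": TCP position; "tool_rot": TCP orientation; "ft_force": force on the tool from outside, world axes, zero at the start; "wrist_torque": the same for the moment, N m; "grip_width": finger opening in m; "gripper_force": force on a finger pad.
Only numpy, scipy, OpenCV 4.12 (cv2) and the standard library are available. Lean on these libraries where they do the work, as an engineer would, in place of code of your own. Each camera call takes 0.05 s, during which the arm holds its last target. There are 200 camera calls.

## Working session

There is one attempt and no reset: what is moved stays moved. The work goes in short steps, Python scripts to look and compute and a tool call to move; the robot and the scene stay as the last step left them, time stands still between calls to the robot, and variables do not carry over. Pictures are saved under pics/ and viewed, at most 12 in all, crops included, and the job is handed in when it is done.

Besides the shell and the picture viewer there is one more tool, called after ">>>" as name(argument=value, ...) on one line, values as JSON. jog_arm: Moves the arm, as the interface text tells. Its arguments: {"type":"object","properties":{"hand":{"type":"array"},"travel":{"type":"array"},"yaw":{"type":"array"},"grip_force":{"type":"number"}},"required":["hand","travel","yaw"]}

```bash
mkdir -p pics; cat > h.py <<'E'
import numpy as np, cv2
from rig import env
def ray(name,u,v):
    c=env.calibration(name)
    if 'hand_eye' in c:
        s=env.observe(); T=np.eye(4); T[:3,:3]=s['tool_rot']; T[:3,3]=s['position']; M=T@np.array(c['hand_eye']); R,p=M[:3,:3],M[:3,3]
    else: R,p=np.array(c['rotation']),np.array(c['position'])
    d=R@np.array([(u-c['cx'])/c['fx'],(v-c['cy'])/c['fy'],1]); return p,d/np.linalg.norm(d)
def onz(name,u,v,z):
    p,d=ray(name,u,v); return np.round(p+d*(z-p[2])/d[2],4)
def two(a,b):
    p,d=ray(*a);q,e=ray(*b); t=np.linalg.lstsq(np.c_[d,-e],q-p,rcond=None)[0]
    return np.round((p+d*t[0]+q+e*t[1])/2,4), np.linalg.norm(p+d*t[0]-q-e*t[1])
def snap(name,f):
    im=env.get_image(name)[:,:,::-1]; cv2.imwrite('pics/'+f,im); return im
E
python3 - <<'E'
from h import *
a=snap('scene','s0.png');b=snap('top','t0.png')
cv2.imwrite('pics/s0x.png',cv2.resize(a,(800,600)));cv2.imwrite('pics/t0x.png',cv2.resize(b,(800,600)))
s=env.observe();print(s['position'],np.round(s['tool_rot'],3),s['grip_width'],env.finger_overhang,s['time_s'])
for n in('scene','top'):print(env.calibration(n))
E
```

```text
[0.13264257 0.53349076 0.22567201] [[-0.97   0.241 -0.001]
 [ 0.241  0.97  -0.001]
 [ 0.    -0.001 -1.   ]] 0.0855754202821447 0.017 0.1
{'fx': 424.585820138919, 'fy': 424.585820138919, 'cx': 255.0390033476263, 'cy': 183.99097057851296, 'position': array([ 0.07847164, -0.82071384,  1.10740318]), 'rotation': array([[ 0.85120014, -0.39664414,  0.34370298],
       [-0.52479373, -0.6520392 ,  0.54720784],
       [ 0.00706103, -0.64615656, -0.76317222]])}
{'fx': 441.81318712836924, 'fy': 441.81318712836924, 'cx': 252.99130025732055, 'cy': 191.9504545022491, 'position': array([ 0.36568295, -0.0435706 ,  1.26863448]), 'rotation': array([[ 0.00760094, -0.98843944,  0.15142553],
       [-0.99994691, -0.00645956,  0.00802801],
       [-0.00695706, -0.15147851, -0.98843607]])}
```

View pics/s0x.png

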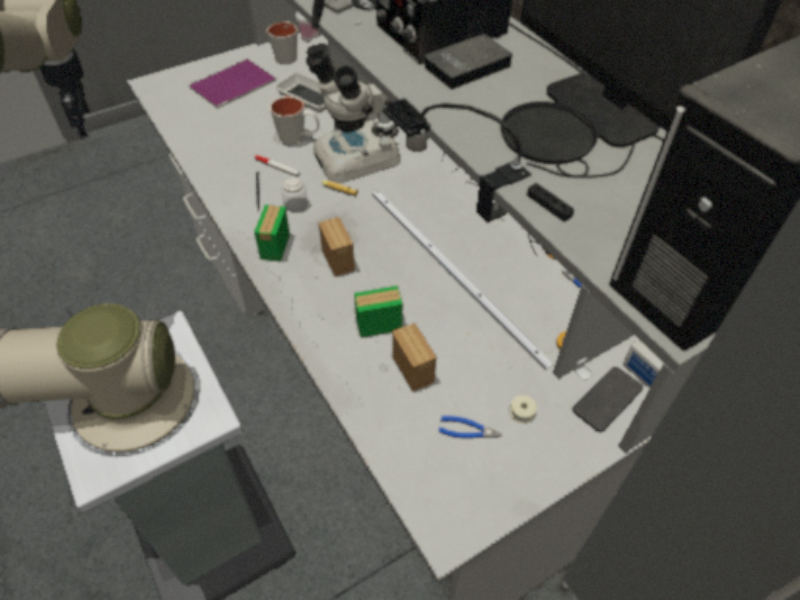

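View pics/t0x.png

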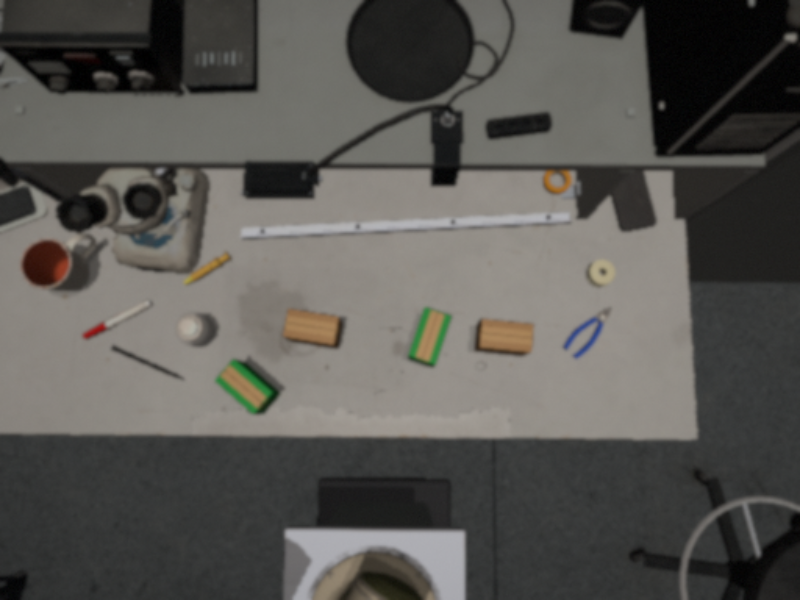

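The scene view shows two brown cartons, at about (337,245) and (414,356), with green decoys beside them and the rail running from (375,195) to (550,365). In the top view the cartons are at (312,328) and (506,336), and the rail goes from (242,233) to (570,217).

```bash
python3 - <<'E'
from h import *
t=cv2.imread('pics/t0.png');s=cv2.imread('pics/s0.png')
def brown(im):
    h=cv2.cvtColor(im,cv2.COLOR_BGR2HSV); m=cv2.inRange(h,(5,60,50),(22,255,255)); return cv2.morphologyEx(m,cv2.MORPH_OPEN,np.ones((3,3)))
for n,im in(('top',t),('scene',s)):
    cs,_=cv2.findContours(brown(im),0,2)
    for c in cs:
        if cv2.contourArea(c)<300: continue
        r=cv2.minAreaRect(c); b=cv2.boxPoints(r); print(n,np.round(r[0]),np.round(r[1]),r[2],cv2.contourArea(c))
        if n=='top':
            for p in b: print('   ',p,onz('top',*p,.09))
        else: print(cv2.approxPolyDP(c,3,True).reshape(-1,2).tolist())
k=1.5625
for p in((242,238),(570,221),(242,228),(570,213)): print('rail',onz('top',p[0]/k,p[1]/k,.016 if p[1]>230 or p[1]==221 else .016))
for p in((195,329),(586,332),(601,272),(208,268),(247,386),(430,336)): print(p,onz('top',p[0]/k,p[1]/k,.0))
cv2.imwrite('pics/tz.png',cv2.resize(t[120:270,110:410],(800,400),interpolation=cv2.INTER_CUBIC))
E
```

```text
top [323. 215.] [36. 20.] 5.710593223571777 668.5
    [303.8515  223.48514] [ 0.462  -0.1703  0.09  ]
    [305.88123 203.18811] [ 0.5166 -0.1763  0.09  ]
    [341.62378 206.76236] [ 0.5076 -0.272   0.09  ]
    [339.59406 227.05939] [ 0.4532 -0.2653  0.09  ]
top [200. 210.] [36. 21.] 9.462321281433105 673.0
    [179.89189 216.64864] [0.478  0.1613 0.09  ]
    [183.27028 196.37837] [0.5329 0.154  0.09  ]
    [219.27028 202.37837] [0.5173 0.0565 0.09  ]
    [215.89189 222.64864] [0.4626 0.0645 0.09  ]
top [ 30. 166.] [31. 27.] 29.05460548400879 583.5
    [ 10.433968 170.01888 ] [0.6025 0.6287 0.09  ]
    [ 23.311325 146.83965 ] [0.6677 0.5991 0.09  ]
    [ 50.481133 161.93398 ] [0.6257 0.5208 0.09  ]
    [ 37.603775 185.1132  ] [0.5612 0.5509 0.09  ]
scene [265. 228.] [41. 24.] 60.945396423339844 775.5
[[251, 212], [252, 229], [266, 249], [277, 244], [278, 227], [266, 208]]
scene [216. 157.] [36. 20.] 82.40535736083984 561.5
[[214, 139], [204, 142], [206, 160], [213, 174], [226, 172], [225, 154]]
rail [0.6725 0.2533 0.016 ]
rail [ 0.7086 -0.3581  0.016 ]
rail [0.6917 0.2541 0.016 ]
rail [ 0.724  -0.3586  0.016 ]
(195, 329) [0.5032 0.3371 0.    ]
(586, 332) [ 0.5025 -0.3851  0.    ]
(601, 272) [ 0.6153 -0.4169  0.    ]
(208, 268) [0.6183 0.3186 0.    ]
(247, 386) [0.3992 0.2365 0.    ]
(430, 336) [ 0.4932 -0.0978  0.    ]
```

View pics/tz.png

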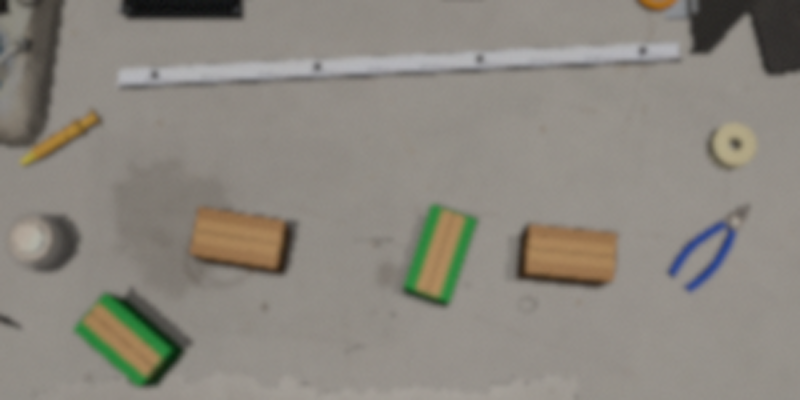

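Both cartons are clear of the decoys: the gap between the right carton and the green one is about 40 mm. Next I triangulate the top corners and start moving towards the left carton.

```bash
python3 - <<'E'
from h import *
for a,b in(((251,212),(303.9,223.5)),((266,208),(305.9,203.2)),((278,227),(341.6,206.8)),((204,142),(179.9,216.6)),((214,139),(183.3,196.4)),((225,154),(219.3,202.4))):
    print(two(('scene',*a),('top',*b)))
E
```

```text
(array([ 0.4668, -0.1729,  0.0843]), np.float64(0.00935856372778958))
(array([ 0.5201, -0.1787,  0.0749]), np.float64(0.0033398281206200708))
(array([ 0.5053, -0.2697,  0.0988]), np.float64(0.002421938244674522))
(array([0.4818, 0.1596, 0.0917]), np.float64(0.008067148950167483))
(array([0.5284, 0.156 , 0.0877]), np.float64(0.010180698925404165))
(array([0.5132, 0.0554, 0.109 ]), np.float64(0.0033028261549289087))
```

>>> jog_arm(hand=[0.04, 0.04, 0.04, 0.04, 0.04], travel=[[0.03, -0.04, 0], [0.03, -0.04, 0], [0.03, -0.04, 0], [0.03, -0.04, 0], [0.03, -0.04, 0]], yaw=[0.02, 0.02, 0.02, 0.02, 0.02])

```text
time_s: 0.72
position: [0.2834, 0.3323, 0.2261]
tool_rot: [[-0.99, 0.142, -0.0], [0.142, 0.99, -0.0], [0.0, -0.0, -1.0]]
ft_force: [0.4, 0.1, -0.8]
grip_width: 0.0399
gripper_force: 0.0
```

>>> jog_arm(hand=[0.04, 0.04, 0.04, 0.04, 0.04], travel=[[0.03, -0.04, 0], [0.03, -0.04, 0], [0.03, -0.04, 0], [0.02, -0.04, 0], [0.02, -0.04, 0]], yaw=[0, 0, 0, 0, 0])

```text
time_s: 1.35
position: [0.4132, 0.1322, 0.226]
tool_rot: [[-0.99, 0.144, -0.001], [0.144, 0.99, 0.0], [0.001, -0.0, -1.0]]
ft_force: [-0.6, 0.1, 0.2]
grip_width: 0.0398
gripper_force: 0.0
```

Heights come out near 0.09, as expected. Now a close wrist look.

```bash
python3 - <<'E'
from h import *
b=snap('wrist','w1.png'); cv2.imwrite('pics/w1x.png',cv2.resize(b,(800,600)))
m=cv2.inRange(cv2.cvtColor(b,cv2.COLOR_BGR2HSV),(5,60,50),(22,255,255)); m=cv2.morphologyEx(m,cv2.MORPH_OPEN,np.ones((5,5)))
for c in cv2.findContours(m,0,2)[0]:
    if cv2.contourArea(c)>2000:
        for p in cv2.approxPolyDP(c,6,True).reshape(-1,2): print(p*1.5625,onz('wrist',*map(float,p),.09),onz('wrist',*map(float,p),0))
E
```

```text
[325.     345.3125] [0.4433 0.083  0.09  ] [0.4754 0.0646 0.    ]
[326.5625 460.9375] [0.5193 0.0696 0.09  ] [0.5756 0.047  0.    ]
[446.875  460.9375] [0.5302 0.144  0.09  ] [0.59   0.1451 0.    ]
[437.5  343.75] [0.4519 0.1479 0.09  ] [ 0.4867  0.1502 -0.    ]
```

View pics/w1x.png

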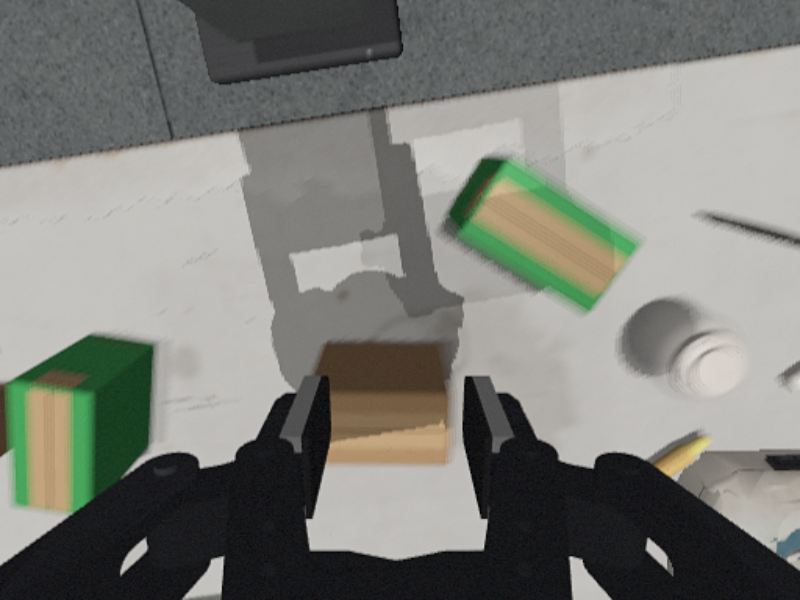

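Wrist view: the carton's near face lies between rows 344 and 392, with near-bottom corners at (325,345) and (437,344). That puts the near face at x≈0.481, y≈0.107, yaw≈-0.13. Now I descend in front of it.

>>> jog_arm(hand=[0.04, 0.04, 0.04, 0.04, 0.04], travel=[[0.012, -0.01, -0.025], [0.01, -0.009, -0.03], [0, 0, -0.03], [0, 0, -0.03], [0, 0, -0.019]], yaw=[0.01, 0, 0, 0, 0])

```text
time_s: 2.02
position: [0.4341, 0.1147, 0.0908]
tool_rot: [[-0.991, 0.134, -0.002], [0.134, 0.991, -0.0], [0.002, -0.0, -1.0]]
ft_force: [0.3, -0.1, -0.2]
grip_width: 0.0403
gripper_force: 0.0
```

>>> jog_arm(hand=[0.04, 0.04, 0.04, 0.04, 0.04], travel=[[0.012, -0.001, 0], [0.01, -0.001, 0], [0.008, -0.001, 0], [0.008, -0.001, 0], [0.008, -0.001, 0]], yaw=[0, 0, 0, 0, 0])

```text
time_s: 2.65
position: [0.4814, 0.1096, 0.0924]
tool_rot: [[-0.991, 0.133, 0.0], [0.133, 0.991, -0.0], [-0.0, 0.0, -1.0]]
ft_force: [-0.1, -0.6, 0.5]
grip_width: 0.0402
gripper_force: 0.0
```

>>> jog_arm(hand=[0.04, 0.04, 0.04, 0.04, 0.04], travel=[[0.008, -0.001, 0], [0.008, -0.001, 0], [0.008, -0.001, 0], [0.008, -0.001, 0], [0.006, -0.001, 0]], yaw=[0, 0, 0, 0, 0])

```text
time_s: 3.28
position: [0.5193, 0.1046, 0.0922]
tool_rot: [[-0.991, 0.133, 0.0], [0.133, 0.991, -0.0], [-0.0, -0.0, -1.0]]
ft_force: [-0.5, 0.1, 0.0]
grip_width: 0.0402
gripper_force: 0.0
```

```bash
python3 - <<'E'
from h import *
a=snap('scene','s2.png');b=snap('wrist','w2.png')
cv2.imwrite('pics/c2.png',np.hstack([cv2.resize(a[100:280,150:330],(400,400)),cv2.resize(b,(400,300))[0:300] if 0 else cv2.copyMakeBorder(cv2.resize(b,(400,300)),0,100,0,0,0)]))
E
```

```text
(no output)
```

View pics/c2.png

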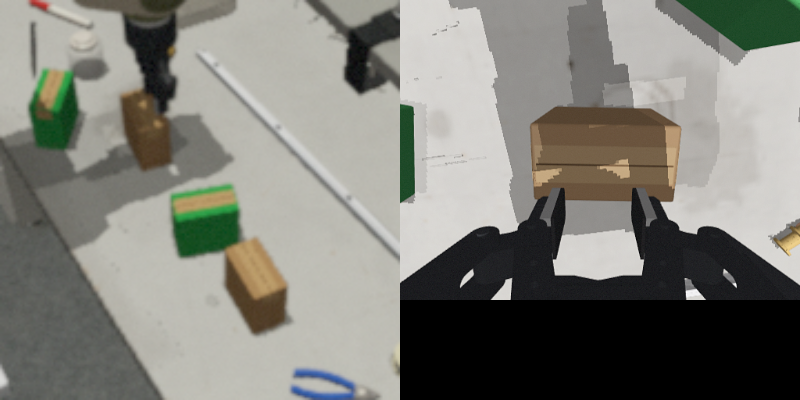

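```bash
python3 - <<'E'
from h import *
c=env.calibration('wrist');print(c['fx'],c['fy'],c['cx'],c['cy'],np.round(c['hand_eye'],3))
b=cv2.imread('pics/w2.png');a=cv2.imread('pics/s2.png')
f=512/400
for u,v in((535,125),(680,125),(531,200),(675,200),(555,107),(660,107)):
    print((u,v),[onz('wrist',(u-400)*f,v*f*1.0*(384/300)/f if 0 else v*384/300,z) for z in(.09,.05,0)])
cv2.imwrite('pics/c3.png',np.hstack([cv2.resize(a[120:200,180:260],(400,400),interpolation=cv2.INTER_CUBIC),cv2.resize(cv2.imread('pics/s0.png')[120:200,180:260],(400,400),interpolation=cv2.INTER_CUBIC)]))
E
```

```text
331.63520427180885 331.63520427180885 253.46334833355175 195.92209354682436 [[-0.001 -0.958 -0.285  0.074]
 [ 1.    -0.001 -0.001  0.001]
 [ 0.001 -0.285  0.958 -0.147]
 [ 0.     0.     0.     1.   ]]
(535, 125) [array([0.4685, 0.0751, 0.09  ]), array([0.4744, 0.0643, 0.05  ]), array([0.4819, 0.0508, 0.    ])]
(680, 125) [array([0.4798, 0.1585, 0.09  ]), array([0.4888, 0.1701, 0.05  ]), array([0.5   , 0.1847, 0.    ])]
(531, 200) [array([0.5153, 0.0628, 0.09  ]), array([0.5338, 0.0487, 0.05  ]), array([0.557 , 0.0311, 0.    ])]
(675, 200) [array([0.5275, 0.1532, 0.09  ]), array([0.5493, 0.1634, 0.05  ]), array([0.5766, 0.1762, 0.    ])]
(555, 107) [array([0.4599, 0.0885, 0.09  ]), array([0.4635, 0.0813, 0.05  ]), array([0.468 , 0.0723, 0.    ])]
(660, 107) [array([0.4679, 0.1477, 0.09  ]), array([0.4737, 0.1564, 0.05  ]), array([0.4809, 0.1673, 0.    ])]
```

View pics/c3.png

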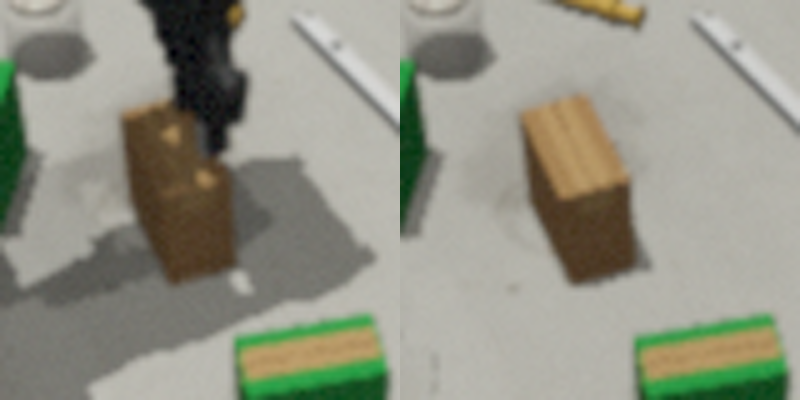

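The carton has not moved. The scene crop shows it still upright, with the right fingertip near crop (218,156) above and beyond its top edge, so the tips stand higher than I assumed. I'll measure the tip height from that ray.

```bash
python3 - <<'E'
from h import *
for u,v in((210,155),(218,156),(226,152)):
    print([onz('scene',180+u/5,120+v/5,z) for z in(.075,.085,.095,.105)])
# wrist fingertips: dark mask, bounding of pads
b=cv2.imread('pics/w2.png');cv2.imwrite('pics/c4.png',cv2.resize(b[220:340,150:370],(792,432),interpolation=cv2.INTER_CUBIC))
E
```

```text
[array([0.5245, 0.1035, 0.075 ]), array([0.5202, 0.0945, 0.085 ]), array([0.5159, 0.0855, 0.095 ]), array([0.5116, 0.0766, 0.105 ])]
[array([0.5287, 0.0998, 0.075 ]), array([0.5244, 0.0909, 0.085 ]), array([0.52 , 0.082, 0.095]), array([0.5157, 0.073 , 0.105 ])]
[array([0.5353, 0.1003, 0.075 ]), array([0.5308, 0.0914, 0.085 ]), array([0.5264, 0.0825, 0.095 ]), array([0.522 , 0.0735, 0.105 ])]
```

View pics/c4.png

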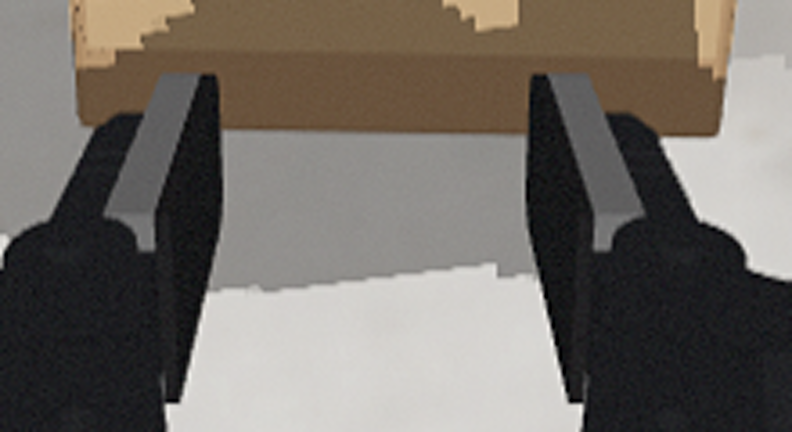

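At 40 mm opening the tip edge has a pixel separation of 87 px, which puts it about 8 mm above the TCP. The scene ray agrees (z≈0.098). So TCP z = 0.067 puts the tips at 0.075. I back off, lower, and push.

>>> jog_arm(hand=[0.04, 0.04, 0.04, 0.04, 0.04], travel=[[0, 0, 0.02], [-0.04, 0.005, 0], [-0.045, 0.005, 0], [0, 0, -0.025], [0, 0, -0.02]], yaw=[0, 0, 0, 0, 0])

```text
time_s: 4.0
position: [0.4332, 0.1149, 0.067]
tool_rot: [[-0.991, 0.133, 0.001], [0.133, 0.991, 0.0], [-0.001, 0.0, -1.0]]
ft_force: [0.5, 0.1, -0.2]
grip_width: 0.04
gripper_force: 0.0
```

>>> jog_arm(hand=[0.04, 0.04, 0.04, 0.04, 0.04], travel=[[0.012, -0.001, 0], [0.01, -0.001, 0], [0.008, -0.001, 0], [0.008, -0.001, 0], [0.008, -0.001, 0]], yaw=[0, 0, 0, 0, 0])

```text
time_s: 4.62
position: [0.4803, 0.1096, 0.0674]
tool_rot: [[-0.991, 0.133, 0.0], [0.133, 0.991, -0.0], [-0.0, 0.0, -1.0]]
ft_force: [-0.7, 0.8, 1.4]
grip_width: 0.04
gripper_force: 0.3
```

>>> jog_arm(hand=[0.04, 0.04, 0.04, 0.04, 0.04], travel=[[0.008, -0.001, 0], [0.008, -0.001, 0], [0.008, -0.001, 0], [0.008, -0.001, 0], [0.006, -0.001, 0]], yaw=[0, 0, 0, 0, 0])

```text
time_s: 5.25
position: [0.5183, 0.1046, 0.0672]
tool_rot: [[-0.991, 0.133, 0.0], [0.133, 0.991, 0.0], [-0.0, 0.0, -1.0]]
ft_force: [-0.1, 0.0, 0.3]
grip_width: 0.04
gripper_force: 0.0
```

```bash
python3 - <<'E'
from h import *
a=snap('scene','s3.png');b=snap('wrist','w3.png')
cv2.imwrite('pics/c5.png',np.hstack([cv2.resize(a[120:200,180:260],(400,400)),cv2.copyMakeBorder(cv2.resize(b,(400,300)),0,100,0,0,0)]))
E
```

```text
(no output)
```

View pics/c5.png

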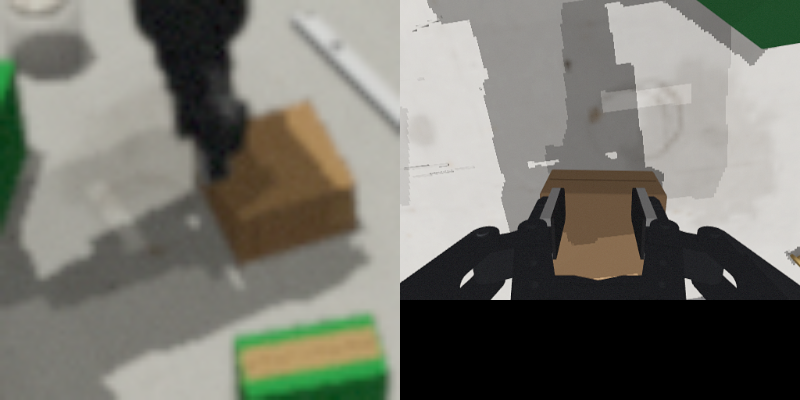

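Scene crop: the left carton lies on its back around crop (280,185), with the fingers clear above it. Next I back off, keep a picture of its bottom, and go to the right carton.

>>> jog_arm(hand=[0.04, 0.04, 0.04, 0.04, 0.04], travel=[[-0.01, 0, 0.04], [-0.03, 0, 0.05], [-0.04, 0, 0.05], [-0.03, 0, 0.02], [0, 0, 0]], yaw=[0, 0, 0, 0, 0])

```text
time_s: 5.98
position: [0.4077, 0.1049, 0.2276]
tool_rot: [[-0.991, 0.133, 0.003], [0.133, 0.991, -0.0], [-0.003, 0.0, -1.0]]
ft_force: [-0.3, -0.5, -0.5]
grip_width: 0.04
gripper_force: 0.0
```

```bash
python3 - <<'E'
from h import *
b=snap('wrist','w4.png'); print(env.observe()['position'])
E
```

```text
[0.40848349 0.10479252 0.22646928]
```

>>> jog_arm(hand=[0.04, 0.04, 0.04, 0.04, 0.04], travel=[[0, -0.055, 0], [0, -0.055, 0], [0, -0.055, 0], [0, -0.055, 0], [0, -0.055, 0]], yaw=[0.012, 0.012, 0.012, 0.012, 0.012])

```text
time_s: 6.65
position: [0.4088, -0.1726, 0.2248]
tool_rot: [[-0.997, 0.074, -0.001], [0.074, 0.997, 0.001], [0.001, 0.001, -1.0]]
ft_force: [0.9, -0.5, -0.3]
grip_width: 0.0399
gripper_force: 0.0
```

>>> jog_arm(hand=[0.04, 0.04, 0.04, 0.04, 0.04], travel=[[0, -0.05, 0], [0, 0, 0], [0, 0, 0], [0, 0, 0], [0, 0, 0]], yaw=[0, 0, 0, 0, 0])

```text
time_s: 7.28
position: [0.4089, -0.2195, 0.2261]
tool_rot: [[-0.997, 0.072, 0.0], [0.072, 0.997, -0.0], [-0.0, -0.0, -1.0]]
ft_force: [-0.5, 0.7, 0.1]
grip_width: 0.0402
gripper_force: 0.0
```

```bash
python3 - <<'E'
from h import *
b=snap('wrist','w5.png'); s=env.observe();print(s['position'],np.round(s['tool_rot'][0],3))
m=cv2.inRange(cv2.cvtColor(b,cv2.COLOR_BGR2HSV),(5,60,30),(22,255,255)); m=cv2.morphologyEx(m,cv2.MORPH_OPEN,np.ones((5,5)))
for c in cv2.findContours(m,0,2)[0]:
    if cv2.contourArea(c)>1500:
        print('--')
        for p in cv2.approxPolyDP(c,5,True).reshape(-1,2): print(p,onz('wrist',*map(float,p),.09),onz('wrist',*map(float,p),0))
w=cv2.imread('pics/w4.png')
cv2.imwrite('pics/c6.png',np.hstack([cv2.resize(x,(400,300)) for x in(w,b)]))
E
```

```text
[ 0.40888738 -0.21959014  0.22611897] [-0.997  0.073  0.   ]
--
[492 238] [ 0.4759 -0.0032  0.09  ] [0.5206 0.0638 0.    ]
[474 300] [ 0.5414 -0.0121  0.09  ] [0.6069 0.052  0.    ]
[500 324] [0.5713 0.0171 0.09  ] [0.6463 0.0905 0.    ]
[511 324] [0.5721 0.0281 0.09  ] [0.6474 0.105  0.    ]
[511 239] [0.4782 0.0145 0.09  ] [ 0.5236  0.087  -0.    ]
--
[420 215] [ 0.4483 -0.071   0.09  ] [ 0.4843 -0.0257  0.    ]
[397 211] [ 0.443  -0.0919  0.09  ] [ 0.4772 -0.0533  0.    ]
[368 289] [ 0.5215 -0.116   0.09  ] [ 0.5807 -0.085   0.    ]
[390 289] [ 0.523  -0.0947  0.09  ] [ 0.5827 -0.057   0.    ]
--
[217 209] [ 0.4292 -0.2536  0.09  ] [ 0.4591 -0.2663  0.    ]
[208 234] [ 0.4528 -0.2644  0.09  ] [ 0.4902 -0.2806  0.    ]
[211 284] [ 0.5049 -0.2674  0.09  ] [ 0.5589 -0.2845  0.    ]
[296 286] [ 0.5131 -0.1855  0.09  ] [ 0.5696 -0.1767  0.    ]
[300 236] [ 0.461  -0.1799  0.09  ] [ 0.5009 -0.1693 -0.    ]
[291 210] [ 0.4351 -0.1872  0.09  ] [ 0.4667 -0.1788  0.    ]
```

View pics/c6.png

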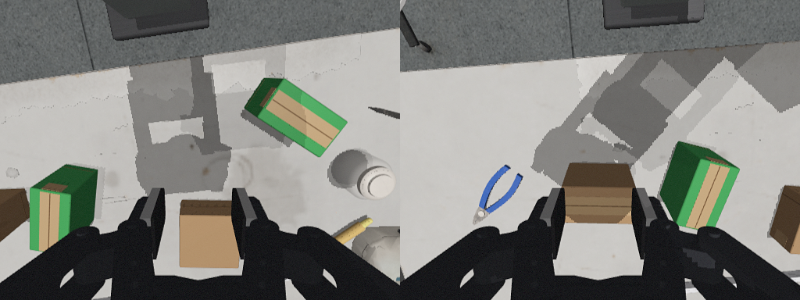

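Left image: carton A lies on its back, and its bottom (the strip at rows 200–213) shows no obvious ring. Right image: carton B is upright with its near-bottom edge around (563–637,163), which puts the near face at x≈0.461, y≈-0.222, yaw -0.087. I descend and tip B.

>>> jog_arm(hand=[0.04, 0.04, 0.04, 0.04, 0.04], travel=[[0.001, 0.002, -0.03], [0, 0, -0.035], [0, 0, -0.035], [0, 0, -0.035], [0, 0, -0.024]], yaw=[-0.014, 0, 0, 0, 0])

```text
time_s: 7.95
position: [0.4096, -0.2177, 0.0659]
tool_rot: [[-0.996, 0.087, -0.001], [0.087, 0.996, 0.001], [0.001, 0.001, -1.0]]
ft_force: [0.9, -0.2, -0.5]
grip_width: 0.0401
gripper_force: 0.0
```

>>> jog_arm(hand=[0.04, 0.04, 0.04, 0.04, 0.04], travel=[[0.012, -0.001, 0], [0.01, -0.001, 0], [0.01, -0.001, 0], [0.008, -0.001, 0], [0.008, 0, 0]], yaw=[0, 0, 0, 0, 0])

```text
time_s: 8.57
position: [0.4582, -0.2223, 0.0673]
tool_rot: [[-0.996, 0.088, 0.0], [0.088, 0.996, -0.0], [-0.0, -0.0, -1.0]]
ft_force: [-0.9, -0.4, 1.6]
grip_width: 0.0398
gripper_force: 0.5
```

>>> jog_arm(hand=[0.04, 0.04, 0.04, 0.04, 0.04], travel=[[0.008, -0.001, 0], [0.008, -0.001, 0], [0.008, -0.001, 0], [0.008, -0.001, 0], [0.007, 0, 0]], yaw=[0, 0, 0, 0, 0])

```text
time_s: 9.2
position: [0.4973, -0.2263, 0.0669]
tool_rot: [[-0.996, 0.088, -0.0], [0.088, 0.996, 0.0], [0.0, 0.0, -1.0]]
ft_force: [-0.7, 0.3, 1.0]
grip_width: 0.0398
gripper_force: 0.0
```

>>> jog_arm(hand=[0.04, 0.04, 0.04, 0.04, 0.04], travel=[[-0.01, 0, 0.04], [-0.04, 0, 0.05], [-0.05, 0, 0.05], [-0.04, 0, 0.02], [0, 0, 0]], yaw=[0, 0, 0, 0, 0])

```text
time_s: 9.82
position: [0.3625, -0.2265, 0.2217]
tool_rot: [[-0.996, 0.09, 0.002], [0.09, 0.996, -0.003], [-0.002, -0.002, -1.0]]
ft_force: [0.4, -0.5, 0.8]
grip_width: 0.04
gripper_force: 0.0
```

```bash
python3 - <<'E'
from h import *
b=snap('wrist','w6.png'); t=snap('top','t6.png');s=env.observe();print(s['position'],np.round(s['tool_rot'][0],3))
m=cv2.inRange(cv2.cvtColor(b,cv2.COLOR_BGR2HSV),(5,60,20),(22,255,255)); m=cv2.morphologyEx(m,cv2.MORPH_OPEN,np.ones((3,3)))
for c in cv2.findContours(m,0,2)[0]:
    if cv2.contourArea(c)>1500:
        print('--')
        for p in cv2.approxPolyDP(c,4,True).reshape(-1,2): print(p,onz('wrist',*map(float,p),.05),onz('wrist',*map(float,p),0))
w=cv2.imread('pics/w4.png')
k=dict(interpolation=cv2.INTER_CUBIC)
cv2.imwrite('pics/c7.png',np.vstack([np.hstack([cv2.resize(x[235:335,190:340],(400,266),**k) for x in(w,b)]),cv2.resize(t[120:240,110:410],(800,320),**k)]))
E
```

```text
[ 0.36373846 -0.22639664  0.22004574] [-0.996  0.088  0.   ]
--
[229 285] [ 0.4823 -0.2632  0.05  ] [ 0.5126 -0.2702  0.    ]
[227 353] [ 0.571  -0.2754  0.05  ] [ 0.6153 -0.2843  0.    ]
[257 358] [ 0.5811 -0.2414  0.05  ] [ 0.6271 -0.2449  0.    ]
[302 352] [ 0.5773 -0.1887  0.05  ] [ 0.6226 -0.1839  0.    ]
[304 316] [ 0.5287 -0.1841  0.05  ] [ 0.5663 -0.1786 -0.    ]
[296 284] [ 0.4875 -0.1909  0.05  ] [ 0.5186 -0.1865  0.    ]
[274 284] [ 0.4853 -0.2146  0.05  ] [ 0.5161 -0.2139  0.    ]
[282 297] [ 0.5022 -0.207   0.05  ] [ 0.5357 -0.2051  0.    ]
[265 305] [ 0.5107 -0.2264  0.05  ] [ 0.5455 -0.2276  0.    ]
[247 296] [ 0.4976 -0.2451  0.05  ] [ 0.5303 -0.2492  0.    ]
[253 284] [ 0.4833 -0.2372  0.05  ] [ 0.5138 -0.2401  0.    ]
--
[499 269] [0.4885 0.0254 0.05  ] [0.5197 0.064  0.    ]
[481 329] [0.5635 0.0144 0.05  ] [0.6067 0.0512 0.    ]
[511 355] [0.6029 0.0528 0.05  ] [0.6522 0.0957 0.    ]
[511 270] [0.4908 0.0383 0.05  ] [0.5225 0.0789 0.    ]
```

View pics/c7.png

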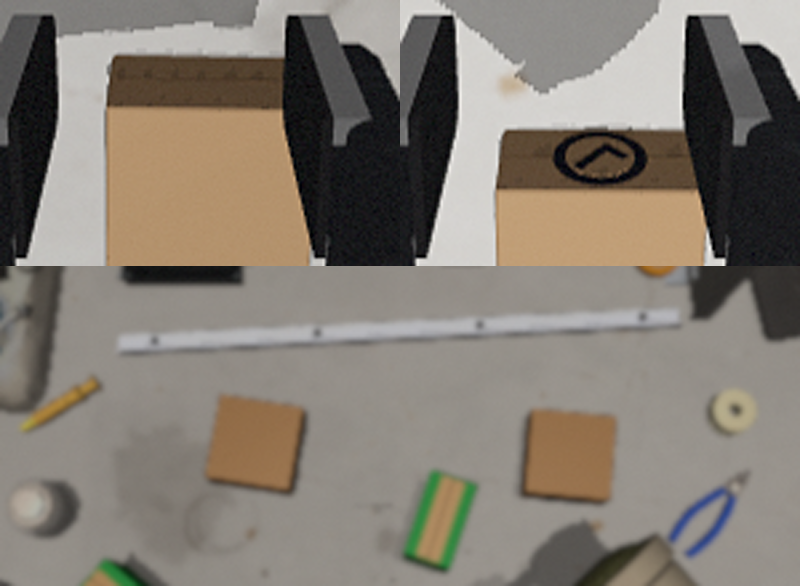

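Carton B carries the stamp (ring at about (600,157) in the upper-right crop), A's bottom is blank, and both lie on their backs. B's bottom face is at x≈0.5155, y≈-0.228, and the rail front there is at x≈0.701. I lower behind B and push it, turning towards the rail's angle on the way.

>>> jog_arm(hand=[0.04, 0.04, 0.04, 0.04, 0.04], travel=[[0.02, 0, -0.04], [0.02, 0, -0.04], [0.02, 0, -0.04], [0.02, 0, -0.04], [0.02, -0.002, -0.04]], yaw=[0, 0, 0, 0, 0.01])

```text
time_s: 10.55
position: [0.4647, -0.2276, 0.0173]
tool_rot: [[-0.997, 0.076, -0.001], [0.076, 0.997, 0.001], [0.001, 0.001, -1.0]]
ft_force: [-0.1, -0.4, -0.3]
grip_width: 0.0398
gripper_force: 0.0
```

>>> jog_arm(hand=[0.04, 0.04, 0.04, 0.04, 0.04], travel=[[0.008, 0, -0.006], [0.008, 0, 0], [0.008, 0, 0], [0.008, 0, 0], [0.008, 0, 0]], yaw=[0, 0, 0, 0, 0])

```text
time_s: 11.18
position: [0.504, -0.2285, 0.0148]
tool_rot: [[-0.997, 0.078, 0.001], [0.078, 0.997, -0.001], [-0.001, -0.001, -1.0]]
ft_force: [-2.8, -0.2, 2.0]
grip_width: 0.0402
gripper_force: 1.3
```

>>> jog_arm(hand=[0.04, 0.04, 0.04, 0.04, 0.04], travel=[[0.008, 0, 0], [0.008, 0, 0], [0.008, 0, 0], [0.008, 0, 0], [0.008, 0, 0]], yaw=[0.01, 0.015, 0.015, 0.015, 0.015])

```text
time_s: 11.8
position: [0.5439, -0.2283, 0.014]
tool_rot: [[-1.0, 0.007, -0.0], [0.007, 1.0, 0.0], [0.0, 0.0, -1.0]]
ft_force: [-2.4, 0.0, 1.4]
grip_width: 0.0401
gripper_force: 1.3
```

>>> jog_arm(hand=[0.04, 0.04, 0.04, 0.04, 0.04], travel=[[0.008, 0, 0], [0.008, 0, 0], [0.008, 0, 0], [0.006, 0, 0], [0.005, 0, 0]], yaw=[0.015, 0.015, 0.015, 0.015, 0.005])

```text
time_s: 12.42
position: [0.5788, -0.2282, 0.014]
tool_rot: [[-0.998, -0.058, -0.0], [-0.058, 0.998, 0.0], [0.0, 0.0, -1.0]]
ft_force: [-2.1, -0.5, 2.7]
grip_width: 0.0401
gripper_force: 1.2
```

```bash
cat > m.py <<'E'
from h import *
t=snap('top','tq.png');k=1
m=cv2.inRange(cv2.cvtColor(t,cv2.COLOR_BGR2HSV),(5,60,50),(22,255,255))
for c in cv2.findContours(cv2.morphologyEx(m,cv2.MORPH_OPEN,np.ones((3,3))),0,2)[0]:
    if cv2.contourArea(c)>700: print('--',[onz('top',*p,.05).tolist()[:2] for p in cv2.boxPoints(cv2.minAreaRect(c))])
# rail edges: bright mask column by column
g=cv2.cvtColor(t,cv2.COLOR_BGR2GRAY).astype(float)
for u in range(170,362,38):
    col=g[130:160,u]; d=np.diff(col); r=int(np.argmin(d)); 
    i=130+r+.5; print('rail',u,onz('top',u,i,.016)[:2],end=' ')
print()
s=cv2.imread('pics/s0.png')
E
python3 m.py
```

```text
rail 170 [0.6782 0.2094] rail 208 [0.6848 0.0987] rail 246 [ 0.6915 -0.012 ] rail 284 [ 0.6981 -0.1227] rail 322 [ 0.7137 -0.2336] rail 360 [ 0.7084 -0.3441]
```

>>> jog_arm(hand=[0.04, 0.04, 0.04, 0.04, 0.04], travel=[[0.004, 0, 0], [0.004, 0, 0], [0.003, 0, 0], [0.002, 0, 0], [0.002, 0, 0]], yaw=[0, 0, 0, 0, 0])

```text
time_s: 13.1
position: [0.5936, -0.2283, 0.0139]
tool_rot: [[-0.998, -0.057, -0.0], [-0.057, 0.998, 0.0], [0.0, 0.0, -1.0]]
ft_force: [-1.1, 0.2, -0.0]
grip_width: 0.0402
gripper_force: 0.4
```

>>> jog_arm(hand=[0.04, 0.04, 0.04, 0.04, 0.04], travel=[[0.001, 0, 0], [0.001, 0, 0], [0.001, 0, 0], [0.001, 0, 0], [0.001, 0, 0]], yaw=[0, 0, 0, 0, 0])

```text
time_s: 13.72
position: [0.5985, -0.2283, 0.014]
tool_rot: [[-0.998, -0.057, -0.0], [-0.057, 0.998, -0.0], [0.0, -0.0, -1.0]]
ft_force: [-1.0, 0.8, -1.5]
grip_width: 0.0404
gripper_force: 0.4
```

>>> jog_arm(hand=[0.04, 0.04, 0.04, 0.04, 0.04], travel=[[0.001, 0, 0], [0.001, 0, 0], [0.001, 0, 0], [0, 0, 0], [0, 0, 0]], yaw=[0, 0, 0, 0, 0])

```text
time_s: 14.35
position: [0.6005, -0.2282, 0.014]
tool_rot: [[-0.998, -0.057, -0.002], [-0.057, 0.998, 0.001], [0.002, 0.001, -1.0]]
ft_force: [-5.8, 0.4, 1.8]
grip_width: 0.0401
gripper_force: 3.1
```

The force is rising, so rail contact has begun. I press slightly more.

>>> jog_arm(hand=[0.04, 0.04, 0.04, 0.04, 0.04], travel=[[0.001, 0, 0], [0.001, 0, 0], [0, 0, 0], [0, 0, 0], [0, 0, 0]], yaw=[0, 0, 0, 0, 0])

```text
time_s: 14.98
position: [0.6005, -0.2282, 0.014]
tool_rot: [[-0.998, -0.057, -0.007], [-0.057, 0.998, 0.001], [0.007, 0.002, -1.0]]
ft_force: [-16.7, 0.2, 8.3]
grip_width: 0.04
gripper_force: 8.5
```

Seated firmly: 17 N with no further travel. I back away.

>>> jog_arm(hand=[0.04, 0.04, 0.04, 0.04, 0.04], travel=[[-0.003, 0, 0], [-0.01, 0, 0], [-0.03, 0, 0.0], [-0.03, 0, 0.03], [-0.04, 0, 0.04]], yaw=[0, 0, 0, 0, 0])

```text
time_s: 15.6
position: [0.4893, -0.2281, 0.0843]
tool_rot: [[-0.998, -0.058, -0.0], [-0.058, 0.998, 0.0], [0.0, 0.001, -1.0]]
ft_force: [-0.1, -0.5, 0.7]
grip_width: 0.0402
gripper_force: 0.0
```

>>> jog_arm(hand=[0.04, 0.04, 0.04, 0.04, 0.04], travel=[[-0.04, 0, 0.04], [-0.04, 0, 0.04], [-0.02, 0, 0.03], [0, 0, 0.02], [0, 0, 0]], yaw=[0, 0, 0, 0, 0])

```text
time_s: 16.23
position: [0.3906, -0.2286, 0.2151]
tool_rot: [[-0.998, -0.057, 0.003], [-0.057, 0.998, -0.003], [-0.003, -0.003, -1.0]]
ft_force: [-0.2, 0.6, -0.2]
grip_width: 0.0399
gripper_force: 0.0
```

```bash
python3 m.py; python3 - <<'E'
from h import *
t=cv2.imread('pics/tq.png');s=snap('scene','sf.png')
cv2.imwrite('pics/c8.png',np.hstack([cv2.resize(t[120:220,240:380],(420,300),interpolation=cv2.INTER_CUBIC),cv2.resize(s[90:300,140:392],(360,300),interpolation=cv2.INTER_CUBIC)]))
E
```

```text
-- [[0.5288, 0.153], [0.6217, 0.1413], [0.6072, 0.0468], [0.5146, 0.0596]]
-- [[0.6962, -0.1718], [0.7024, -0.2665], [0.6084, -0.2699], [0.6022, -0.1763]]
rail 170 [0.6782 0.2094] rail 208 [0.6848 0.0987] rail 246 [ 0.6885 -0.012 ] rail 284 [ 0.6981 -0.1227] rail 322 [ 0.7107 -0.2336] rail 360 [ 0.7084 -0.3441]
```

View pics/c8.png

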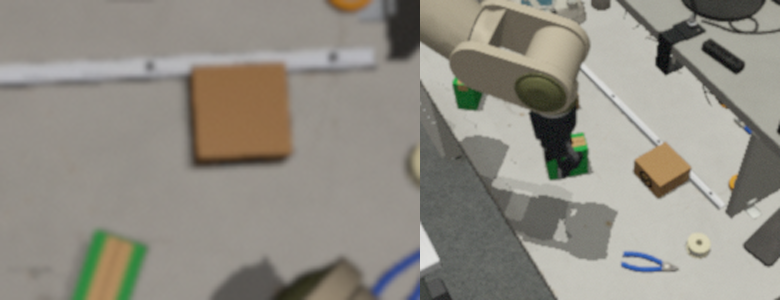

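The picture shows the stamped carton with its far edge flush on the rail: crop edge (190–290, row 65), slope matching the rail, and the stamp towards the robot. The other carton lies where it fell, and the bystanders look untouched.

```bash
python3 -c "
from rig import env
print(env.close_job())"
```

```text
the job is handed in; nothing more can be done
None
```

I tipped both cartons onto their backs, pushed the stamped one (the right-hand one) flush against the rail, and left the blank one where it fell. I handed the job in at about 16 s without touching the jar, pliers, spool or syringe.

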